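# Fit the adapters into a centrifuge rotor so that it runs in balance

### The job

Get the six-bucket centrifuge rotor on its loading stand ready to run in balance: put the four adapters that stand on the bench into its four empty buckets, one in each and set gently right down to the bottom, so that every adapter faces another of its own kind straight across the hub. The two adapters already in the rotor stay where they are, and the pipette, the timer and the forceps are left alone.

Things in the scene. Friction and masses are not known exactly. Their poses are not given: they have to be found in the camera images.
- rotor: Aluminium star with 6 steel buckets on a stand, 247 mm wide. Origin: hub axis at bench height, z up. Upright buckets on a 90 mm radius circle at 0, 60, 120, 180, 240, 300 deg from its +x; 58 mm wide inside (3 mm play all round), flat floor 14 mm, rim 66 mm above bench. Hub nut top 84 mm. It turns if pushed sideways (friction 0.15 N m) and stays. Two neighbouring buckets are filled at the start.
- two_bore_seated: Already in a bucket; stays there. White plastic adapter, round, 52 mm across, 72 mm high, two wide 17 mm bores (the tallest kind) in the top; foot tapers to 40 mm across over its lowest 11 mm. Lifting stem on top, 34 mm high: 12 mm of 8 mm pin, then a black ribbed grip 15 mm across, 84 to 106 mm above the underside. Origin: centre of underside, z up.
- four_bore_seated: Already in a bucket; stays there. White plastic adapter, round, 52 mm across, 58 mm high, four 13 mm bores (the middle height) in the top; foot tapers to 40 mm across over its lowest 11 mm. Lifting stem on top, 34 mm high: 12 mm of 8 mm pin, then a black ribbed grip 15 mm across, 70 to 92 mm above the underside. Origin: centre of underside, z up.
- two_bore: Stands on the bench. White plastic adapter, round, 52 mm across, 72 mm high, two wide 17 mm bores (the tallest kind) in the top; foot tapers to 40 mm across over its lowest 11 mm. Lifting stem on top, 34 mm high: 12 mm of 8 mm pin, then a black ribbed grip 15 mm across, 84 to 106 mm above the underside. Origin: centre of underside, z up.
- four_bore: Stands on the bench. White plastic adapter, round, 52 mm across, 58 mm high, four 13 mm bores (the middle height) in the top; foot tapers to 40 mm across over its lowest 11 mm. Lifting stem on top, 34 mm high: 12 mm of 8 mm pin, then a black ribbed grip 15 mm across, 70 to 92 mm above the underside. Origin: centre of underside, z up.
- six_bore_1: Stands on the bench; alike with six_bore_2. White plastic adapter, round, 52 mm across, 44 mm high, six 11 mm bores in a ring (the lowest kind) in the top; foot tapers to 40 mm across over its lowest 11 mm. Lifting stem on top, 34 mm high: 12 mm of 8 mm pin, then a black ribbed grip 15 mm across, 56 to 78 mm above the underside. Origin: centre of underside, z up.
- six_bore_2: Stands on the bench; alike with six_bore_1. White plastic adapter, round, 52 mm across, 44 mm high, six 11 mm bores in a ring (the lowest kind) in the top; foot tapers to 40 mm across over its lowest 11 mm. Lifting stem on top, 34 mm high: 12 mm of 8 mm pin, then a black ribbed grip 15 mm across, 56 to 78 mm above the underside. Origin: centre of underside, z up.
- pipette: Bystander: a grey and blue single-channel pipette lying on the bench near its front edge, 240 mm long (along its y), 31 mm wide, 37 mm high; origin under its middle.
- timer: Bystander: a flat white bench timer, 62 x 62 x 20 mm, origin at the centre of its underside.
- forceps: Bystander: thin steel forceps lying on the bench, 130 mm long (along its y), 12 mm wide, 9 mm high; origin under its middle.
There are look-alikes about, which are no part of the job. What is shaped like the six_bore_2 but purple is not meant.

How it is judged (in metres and radians):
At the end, for the whole second after the job is handed in: All six adapters upright (0.12 rad), released, at rest, each down in its own bucket (underside 8 to 20 mm above the bench, 80 to 100 mm from the hub axis); the two two-bore, the two four-bore and the two six-bore adapters each straight across the hub (over 167 mm apart) (z of two_bore in the frame of rotor between 0.008 and 0.02 m and horizontal distance between two_bore and rotor between 0.08 and 0.1 m and angle between each of two_bore, four_bore, six_bore_1, six_bore_2, two_bore_seated, four_bore_seated's own z axis and vertical below 0.12 rad and linear speed of each of two_bore, four_bore, six_bore_1, six_bore_2, two_bore_seated, four_bore_seated below 0.02 m/s and z of four_bore in the frame of rotor between 0.008 and 0.02 m and horizontal distance between four_bore and rotor between 0.08 and 0.1 m and z of six_bore_1 in the frame of rotor between 0.008 and 0.02 m and horizontal distance between six_bore_1 and rotor between 0.08 and 0.1 m and z of six_bore_2 in the frame of rotor between 0.008 and 0.02 m and horizontal distance between six_bore_2 and rotor between 0.08 and 0.1 m and z of two_bore_seated in the frame of rotor between 0.008 and 0.02 m and horizontal distance between two_bore_seated and rotor between 0.08 and 0.1 m and z of four_bore_seated in the frame of rotor between 0.008 and 0.02 m and horizontal distance between four_bore_seated and rotor between 0.08 and 0.1 m and horizontal distance between two_bore and two_bore_seated above 0.167 m and horizontal distance between four_bore and four_bore_seated above 0.167 m and horizontal distance between six_bore_1 and six_bore_2 above 0.167 m); the robot touches nothing.
It fails at once if the pipette is knocked out of its place (moved more than 30 mm) (distance of pipette from where it was at the start of the episode above 0.03 m).
It fails at once if the timer is knocked out of its place (moved more than 30 mm) (distance of timer from where it was at the start of the episode above 0.03 m).
It fails at once if the forceps is knocked out of its place (moved more than 30 mm) (distance of forceps from where it was at the start of the episode above 0.03 m).
It fails at once if one of the two adapters that were already in the rotor is lifted out (z of any of two_bore_seated, four_bore_seated in the frame of rotor above 0.045 m).
It fails at once if an adapter is dropped or knocked over (moves faster than 0.7 m/s while the fingers do not touch it) ((linear speed of two_bore above 0.7 m/s and contact force between the fingers and two_bore below 0.02 N) or (linear speed of four_bore above 0.7 m/s and contact force between the fingers and four_bore below 0.02 N) or (linear speed of six_bore_1 above 0.7 m/s and contact force between the fingers and six_bore_1 below 0.02 N) or (linear speed of six_bore_2 above 0.7 m/s and contact force between the fingers and six_bore_2 below 0.02 N)).
It also fails if it takes over 106 s, if anything falls off the work surface, if the arm or the gripper's body presses on something with over 40 N, if the wrist force passes 120 N, or if a joint passes its speed limit or range.

### The arm

A 6-joint arm with a two-finger parallel gripper is mounted at the origin on a cart in front of the work surface, level with it; the furniture and walls round the work are solid. World frame = base frame: x ahead of the robot, y to its left, z up, the work surface at z = 0. Lengths are in mm, angles in rad, forces in N, time in s.
With the tool pointing down it reaches from about 275 to 725 mm from the base axis. Payload 5.6 kg.
Tool frame: the origin (TCP) lies on the front face of the gripper's body, between the roots of the fingers; the fingertips stand 73 mm ahead of it and the grasp point (between the pads) lies 54 mm ahead of it; z points along the fingers, y is the line along which they close (so a half turn about z gives the same grasp; the last joint's range is limited). The gripper opens to 85 mm and grips with 20 to 120 N. Pads are 22 mm wide; open, the fingers measure 114 mm over their backs; the gripper's body (76 mm by 85 mm) begins 54 mm behind the grasp point. The pads swing forward as they close: fully open they stand 13 mm farther back than shut.
Start: joints at [0.285, 0.255, 0.108, 0, -1.424, -0.285], TCP at [549.994, 0.025, 303.883] pointing down, gripper open.
Joint ranges: [-2.95, 2.95], [-1.21, 1.97], [-1.09, 1.5], [-2.87, 1.71], [-2.94, -0.07], [-3.05, 3.05]. Speed limits (rad/s): [2.57, 2.57, 3.14, 3.14, 3.14, 3.14].

### API

Orientations are given as a unit quaternion [w, x, y, z].
In Python, from cell import r gives the robot as it stands.
- The arm moves only by the tool play_rows, never from a script. Its arguments are lists of equal length, an entry for each row: "gripper": the gripper command: -1 is fully open, 1 is shut, values between are in proportion; "dp": the shift along the tool's x, y, z in cm, a list of three; "angular": the turn, a rotation vector about the tool's x, y, z in units of 10 degrees (1.0 is 10 degrees), a list of three. A call has 1 to 5 rows; each row is the pose to reach, as a shift and turn from the pose commanded when the call began, along the tool's axes at that moment; what a row does not reach only later rows make up. A row lasts 1/8 s, in which the tool goes at most 62.5 mm and 10.7 degrees, less where a joint would pass 70% of its speed; a pose out of reach is approached as far as the arm can. A call with a gripper value outside its range is refused whole. The fingers move at their own pace and stop on an object; "newtons" is the grip in N (left out, the last holds). Time passes only in rows, so rows that repeat a pose let the fingers close. It gives the time, the measured TCP pose, the force, the opening and the grip force at its end, in the units of the state.
- r.read_state(): the state, without advancing time (a new reading comes with each control period).
- r.camera(name): name is "scene" or "side" or "wrist"; returns the picture (400x640x3 uint8, blue, green, red); there is no depth.
- r.get_calibration(name): a dict with "K" (3x3 intrinsics, pixels), "rvec" (rotation vector, rad) and "tvec" (3), from world to camera coordinates, as OpenCV has them. Camera axes: x right, y down, z forward; pixel columns grow to the right and rows downward; lengths in mm; the calibration is good to about 2 mm. A picture is of the moment at which its call begins: read the wrist's pose just before it. get_calibration takes no time and is no camera call; for the wrist camera it gives the pose at the moment of the call.
- r.close_job(): hands the job in; it is judged then, once.
The state is a dict: "t": time; "joint_positions": joint angles; "qvel": joint speeds; "effort": joint torques, N m; "position": TCP position; "ee_rot": TCP orientation; "wrist_force": force on the tool from outside, world axes, zero at the start; "moment": the same for the moment, N m; "grip_width": opening from 0.0 (shut) to 1.0 (fully open); "grip_force": force on a finger pad.
Only numpy, scipy, OpenCV 4.12 (cv2) and the standard library are available. Lean on these libraries where they do the work, as an engineer would, in place of code of your own. Each camera call takes 0.05 s, during which the arm holds its last target. There are 200 camera calls.

## Working session

There is one attempt and no reset: what is moved stays moved. The work goes in short steps, Python scripts to look and compute and a tool call to move; the robot and the scene stay as the last step left them, time stands still between calls to the robot, and variables do not carry over. Pictures are saved under pics/ and viewed, at most 16 in all, crops included, and the job is handed in when it is done.

Besides the shell and the picture viewer there is one more tool, called after "Call:" as name(argument=value, ...) on one line, values as JSON. play_rows: Moves the arm, as the interface text tells. Its arguments: {"type":"object","properties":{"gripper":{"type":"array","items":{"type":"number"}},"dp":{"type":"array","items":{"type":"array","items":{"type":"number"}}},"angular":{"type":"array","items":{"type":"array","items":{"type":"number"}}},"newtons":{"type":"number"}},"required":["gripper","dp","angular"]}

```bash
ls; mkdir -p pics; python3 - <<'E'
from cell import r
import cv2
s=r.read_state();print(s['t'],s['position'],s['ee_rot'])
for n in('scene','side','wrist'):
    c=r.get_calibration(n);print(n,c)
    cv2.imwrite(f'pics/{n}0.png',r.camera(n))
E
```

```text
pics
0.0 [5.49630518e+02 6.46721528e-02 3.02999826e+02] [-7.04215905e-04 -7.07097861e-01  7.07115058e-01  6.43476733e-04]
scene {'K': array([[404.88184061,   0.        , 318.51093386],
       [  0.        , 404.88184061, 197.92672219],
       [  0.        ,   0.        ,   1.        ]]), 'rvec': array([ 2.02495261, -0.7226532 ,  0.4293192 ]), 'tvec': array([-350.02381747,  258.70562404,  722.25891051])}
side {'K': array([[403.29303504,   0.        , 319.44039493],
       [  0.        , 403.29303504, 198.69594021],
       [  0.        ,   0.        ,   1.        ]]), 'rvec': array([ 0.05054729, -2.63794722,  1.64974189]), 'tvec': array([ 563.18371941,   17.48130689, 1231.27290544])}
wrist {'K': array([[339.05268692,   0.        , 315.8453182 ],
       [  0.        , 339.05268692, 193.71094565],
       [  0.        ,   0.        ,   1.        ]]), 'rvec': array([1.83178450e-03, 3.11295140e+00, 4.17444538e-01]), 'tvec': array([549.36871984, -33.60231369, 378.54548768])}
```

View pics/scene0.png

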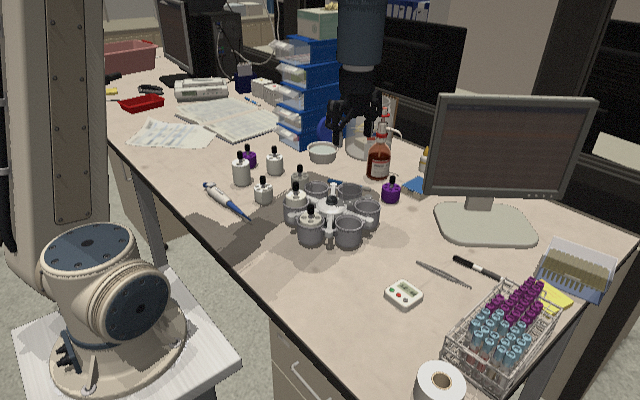

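View pics/side0.png

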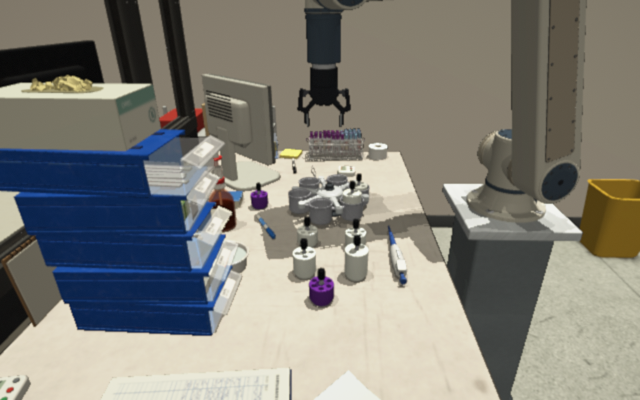

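View pics/wrist0.png

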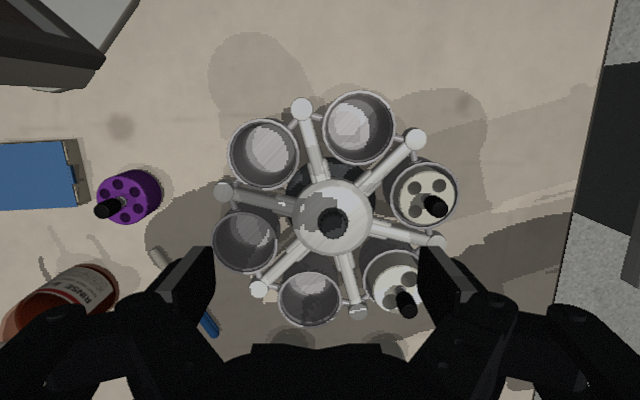

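The wrist view shows the hub at about (333,222). The four-bore seated is at (425,190), the two-bore seated at (393,282), and the other four buckets are empty. The bench adapters lie left of the rotor, so I'll enlarge the scene and side views there.

```bash
cat > h.py <<'E'
import numpy as np, cv2
from cell import r
def cal(n):
    c=r.get_calibration(n);R=cv2.Rodrigues(np.array(c['rvec']))[0];return np.array(c['K']),R,np.array(c['tvec']).ravel()
def ray(c,p):
    K,R,t=c;d=R.T@np.linalg.inv(K)@[p[0],p[1],1];return -R.T@t,d
def atz(c,p,z):
    o,d=ray(c,p);return o+d*(z-o[2])/d[2]
def tri(ca,pa,cb,pb):
    o1,d1=ray(ca,pa);o2,d2=ray(cb,pb)
    s=np.linalg.lstsq(np.c_[d1,-d2],o2-o1,rcond=None)[0];a=o1+s[0]*d1;b=o2+s[1]*d2
    return (a+b)/2,np.linalg.norm(a-b)
def proj(c,X):
    K,R,t=c;q=K@(R@np.array(X,float)+t);return q[:2]/q[2]
E
python3 - <<'E'
from h import *
c=cal('wrist');print('cam',-c[1].T@c[2])
hub=atz(c,(333,222),84);print('hub',hub)
for n,p,z in(('four grip',(437,207),106),('two grip',(407,304),120),('b1',(264,152),66),('b2',(358,127),66),('b3',(247,240),66),('b4',(310,297),66)):
    X=atz(c,p,z);d=X-hub;print(n,X,np.hypot(*d[:2]),np.degrees(np.arctan2(d[1],d[0])))
a=cv2.imread('pics/scene0.png')[130:260,190:320];b=cv2.imread('pics/side0.png')[180:310,240:410]
a=cv2.resize(a,None,fx=4,fy=4,interpolation=cv2.INTER_CUBIC)
b=cv2.resize(b,None,fx=4,fy=4,interpolation=cv2.INTER_CUBIC)
cv2.imwrite('pics/a.png',a);cv2.imwrite('pics/b.png',b)
E
```

```text
cam [549.67976527 -67.90340796 373.63978538]
hub [534.05292638  37.79203842  84.        ]
four grip [449.35515997  16.70923403 106.        ] 87.28227927155947 -166.02211501661827
two grip [472.08989302  98.7836321  120.        ] 86.9447640832244 135.4526729656679
b1 [596.69837578 -23.28710667  66.        ] 87.49351002860264 -44.27469689522012
b2 [511.86937652 -45.57320191  66.        ] 86.26629225649368 -104.90113895120176
b3 [616.86604315  62.90585575  66.        ] 86.53736840354752 16.870395746035946
b4 [555.67573223 125.95359184  66.        ] 90.77447457494995 76.21946090472606
```

View pics/a.png

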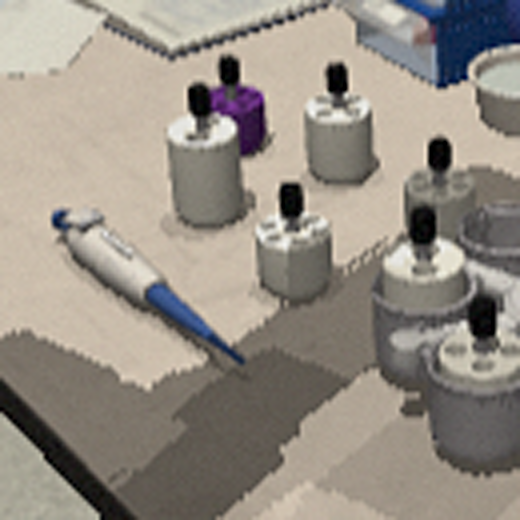

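View pics/b.png

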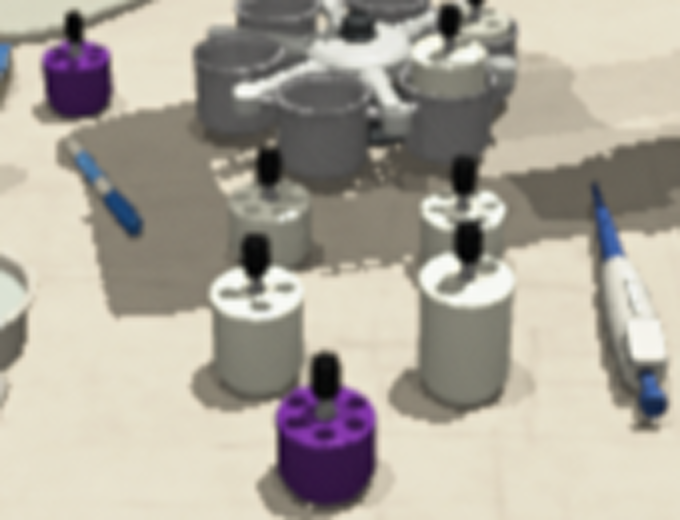

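Crop a shows grip centres at two_bore (200,100), four_bore (337,79), near six (291,202) and far six (439,155). In crop b they are at (468,243), (256,255), (463,175) and (269,167). I'll triangulate these.

```bash
python3 - <<'E'
from h import *
A,B=cal('scene'),cal('side')
for n,p,q,z in(('two',(200,100),(468,243),95),('four',(337,79),(256,255),81),('six_near',(291,202),(463,175),67),('six_far',(439,155),(269,167),67),('purple',(229,71),(325,376),67),('seat2',(424,226),(450,20),109)):
    p=(190+(p[0]+.5)/4,130+(p[1]+.5)/4);q=(240+(q[0]+.5)/4,180+(q[1]+.5)/4)
    X,e=tri(A,p,B,q);print(n,X.round(1),round(e,1),'expect z',z,atz(A,p,z).round(1),atz(B,q,z).round(1))
# pipette ends & forceps, ground z~15
for n,p in(('pip tail',(60,220)),('pip tip',(242,362))):
    p=(190+p[0]/4,130+p[1]/4);print(n,atz(A,p,12).round())
for p in((404,294),(418,262),(470,287)):print(atz(A,p,8).round())
# wrist camera offset in tool frame
s=r.read_state();from scipy.spatial.transform import Rotation as Ro
c=cal('wrist');w=s['ee_rot'];R=Ro.from_quat([w[1],w[2],w[3],w[0]]).as_matrix();print(R.round(2),R.T@(-c[1].T@c[2]-s['position']),(R.T@c[1].T).round(3))
E
```

```text
two [466.2 371.3  92.8] 3.1 expect z 95 [466.  367.9  95. ] [465.1 376.2  95. ]
four [582.1 365.5  79.1] 2.2 expect z 81 [581.4 362.9  81. ] [580.8 369.6  81. ]
six_near [462.5 247.2  64.5] 1.1 expect z 67 [460.8 243.5  67. ] [462.3 252.2  67. ]
six_far [583.9 239.9  64.5] 2.0 expect z 67 [582.5 236.8  67. ] [582.7 245.6  67. ]
purple [540.4 455.9  65. ] 2.0 expect z 67 [539.5 452.6  67. ] [539.4 459.5  67. ]
seat2 [468.2 105.2 107.1] 3.1 expect z 109 [468.3 103.3 109. ] [467.1 111.7 109. ]
pip tail [366. 410.  12.]
pip tip [373. 172.  12.]
[ 481. -243.    8.]
[ 584. -197.    8.]
[ 605. -316.    8.]
[[-0. -1. -0.]
 [-1.  0. -0.]
 [ 0.  0. -1.]] [ 67.93827365   0.15577923 -70.40671156] [[-0.001 -0.965 -0.264]
 [ 1.    -0.001 -0.001]
 [ 0.001 -0.264  0.965]]
```

Call:
play_rows(gripper=[0,0,0,0,0], dp=[[-6,-0.8,1.4],[-12,-1.6,2.7],[-18,-2.5,4.0],[-24.3,-3.3,5.4],[-24.3,-3.3,5.4]], angular=[[0,0,0],[0,0,0],[0,0,0],[0,0,0],[0,0,0]], newtons=40)

```text
t: 0.78
position: [582.1, 246.6, 246.8]
ee_rot: [0.002, 0.709, -0.706, -0.001]
wrist_force: [0.3, -0.6, -0.6]
grip_width: 0.499
grip_force: 0.0
```

```bash
python3 - <<'E'
from h import *
s=r.read_state();c=cal('wrist');cv2.imwrite('pics/w1.png',r.camera('wrist'));print(s['position'],s['grip_width'])
for n,X in(('far',(583,241,78)),('near',(461.5,247,78)),('grasp',list(s['position'][:2])+[s['position'][2]-54])):print(n,proj(c,X).round())
E
```

```text
[582.10789012 246.6170983  246.76258723] 0.499322503883611
far [314. 190.]
near [479. 198.]
grasp [315. 275.]
```

View pics/w1.png

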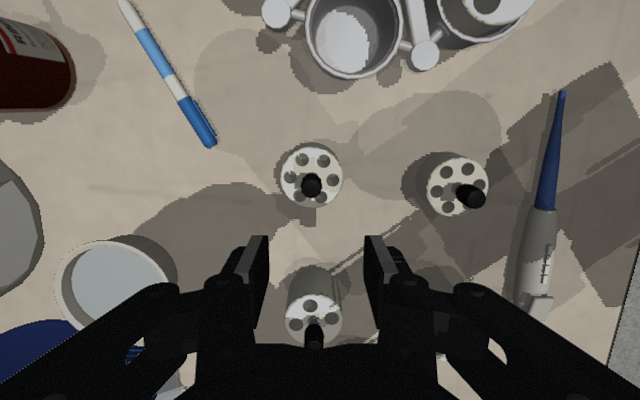

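The far six-bore's grip top is at (311,187), the near one's at (475,197), and the four_bore's stem is at (314,337).

```bash
python3 - <<'E'
from h import *
s=r.read_state();c=cal('wrist');print(s['position'],s['qvel'].round(3))
for n,p,z in(('far',(311,186),78),('near',(476,197),78),('four',(314,333),92),('bucket75',(352,33),66)):print(n,atz(c,p,z).round(1))
E
```

```text
[582.45630785 244.99080007 247.88798525] [-0.042 -0.042 -0.01   0.012 -0.005  0.012]
far [585.6 236.6  78. ]
near [464.  244.8  78. ]
four [583.4 351.   92. ]
bucket75 [557.5 131.8  66. ]
```

Call:
play_rows(gripper=[0,0,0,0,0], dp=[[0.5,-0.15,4],[0.5,-0.15,8],[0.5,-0.15,11],[0.5,-0.15,12.2],[0.5,-0.15,12.2]], angular=[[0,0,0],[0,0,0],[0,0,0],[0,0,0],[0,0,0]])

```text
t: 1.45
position: [584.7, 237.3, 128.1]
ee_rot: [-0.0, -0.707, 0.707, -0.0]
wrist_force: [0.3, -0.8, 0.5]
grip_width: 0.501
grip_force: 0.0
```

Call:
play_rows(gripper=[1,1,1,1,1], dp=[[0,0,0],[0,0,0],[0,0,0],[0,0,0],[0,0,0]], angular=[[0,0,0],[0,0,0],[0,0,0],[0,0,0],[0,0,0]])

```text
t: 2.08
position: [585.2, 238.4, 129.6]
ee_rot: [-0.001, 0.707, -0.707, 0.001]
wrist_force: [-0.7, -0.1, 6.4]
grip_width: 0.155
grip_force: 39.2
```

```bash
python3 - <<'E'
from h import *
s=r.read_state();c=cal('wrist');cv2.imwrite('pics/w2.png',r.camera('wrist'));print(s['t'],s['position'],s['grip_width'],s['grip_force'],s['wrist_force'],s['qvel'].round(3))
print('grip top at grasp',proj(c,[*s['position'][:2],78]).round())
E
```

```text
2.075 [585.20480051 238.36778667 129.64683233] 0.15475497437047997 39.16732370853424 [-0.65095663 -0.1250857   6.36487516] [-0.     0.001 -0.    -0.     0.    -0.001]
grip top at grasp [316. 277.]
```

View pics/w2.png

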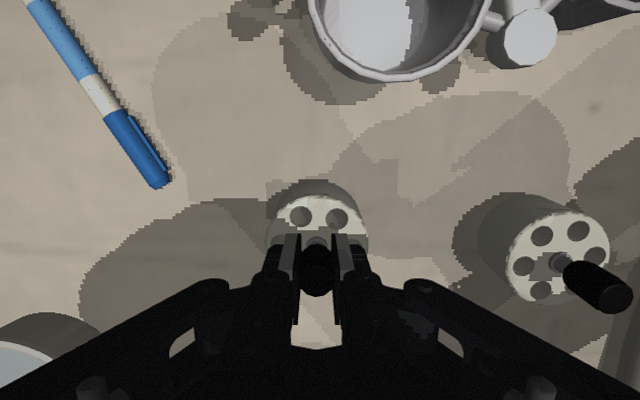

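Gripped. The grip top appears at about (318,268), roughly 3 mm ahead of the grasp axis towards -y. I'll lift, then look at the bucket before placing.

Call:
play_rows(gripper=[1,1,1,1,1], dp=[[0,0,-3],[0,0,-8],[0,0,-13],[2,1.5,-15],[3.5,2.8,-15]], angular=[[0,0,0],[0,0,0],[0,0,0],[0,0,0],[0,0,0]])

```text
t: 2.75
position: [556.7, 202.9, 280.2]
ee_rot: [-0.002, 0.707, -0.707, 0.0]
wrist_force: [0.4, 0.8, -1.1]
grip_width: 0.154
grip_force: 39.2
```

Call:
play_rows(gripper=[1,1,1,1], dp=[[0,0,0],[0,0,0],[0,0,0],[0,0,0]], angular=[[0,0,0],[0,0,0],[0,0,0],[0,0,0]])

```text
t: 3.25
position: [556.7, 203.3, 277.4]
ee_rot: [0.0, 0.707, -0.707, -0.0]
wrist_force: [0.4, -0.4, -0.8]
grip_width: 0.157
grip_force: 39.2
```

```bash
python3 - <<'E'
from h import *
s=r.read_state();c=cal('wrist');im=r.camera('wrist');print(s['position'],s['ee_rot'],s['wrist_force'],s['qvel'].round(3))
np.savez('pics/w3.npz',K=c[0],R=c[1],t=c[2])
hub=np.array([533.8,39.2])
cv2.imwrite('pics/w3raw.png',im)
for k in range(6):
    a=np.radians(15.5+60*k);b=hub+90*np.array([np.cos(a),np.sin(a)])
    pts=np.array([proj(c,[b[0]+30*np.cos(t),b[1]+30*np.sin(t),66]) for t in np.linspace(0,6.28,40)])
    cv2.polylines(im,[pts.round().astype(int)],True,(0,0,255),1)
cv2.circle(im,tuple(proj(c,[*hub,84]).round().astype(int)),3,(0,0,255),-1)
cv2.imwrite('pics/w3.png',im)
E
```

```text
[556.67053225 203.34606571 277.37476483] [ 3.87339261e-04  7.07195724e-01 -7.07017718e-01 -6.81257866e-05] [ 0.38381692 -0.41197044 -0.76478386] [-0.    -0.004 -0.001  0.    -0.001 -0.   ]
```

View pics/w3.png

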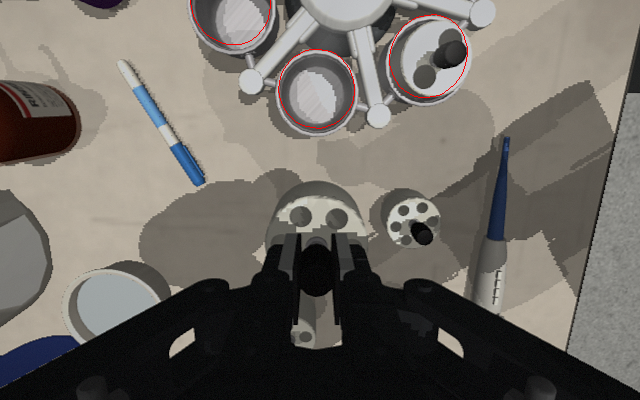

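```bash
cat > fit.py <<'E'
from h import *
from scipy.optimize import differential_evolution as DE
def fit(imf,c,ks,h0=(534,40),th0=16):
    g=cv2.GaussianBlur(cv2.cvtColor(imf,cv2.COLOR_BGR2GRAY),(0,0),1.2).astype(np.float32)
    T=np.linspace(0,2*np.pi,90)
    def val(h,th,R):
        P=[]
        for k in ks:
            a=np.radians(th+60*k)
            P.append(np.c_[h[0]+90*np.cos(a)+R*np.cos(T),h[1]+90*np.sin(a)+R*np.sin(T),0*T+66])
        P=np.concatenate(P);K,Rm,t=c
        q=(K@(Rm@P.T+t[:,None]));q=(q[:2]/q[2]).T.astype(np.float32)
        v=cv2.remap(g,q[:,0].copy(),q[:,1].copy(),cv2.INTER_LINEAR)[:,0]
        ok=(q[:,0]>2)&(q[:,0]<637)&(q[:,1]>2)&(q[:,1]<340)
        return v,ok
    # rim ring brighter than the inside and outside
    def f(p):
        r_,ok=val(p[:2],p[2],30.5);i,_=val(p[:2],p[2],28);o,_=val(p[:2],p[2],33.5)
        return -np.clip(2*r_-i-o,-40,60)[ok].mean()
    s=DE(f,[(h0[0]-8,h0[0]+8),(h0[1]-8,h0[1]+8),(th0-5,th0+5)],seed=1,popsize=20)
    return s.x.round(2),round(s.fun,2)
E
python3 - <<'E'
from fit import *
d=np.load('pics/w3.npz');c=(d['K'],d['R'],d['t']);im=cv2.imread('pics/w3raw.png')
print(fit(im,c,[0,1,2]),fit(im,c,[0,1]))
c0=(c[0],cv2.Rodrigues(np.array([1.83178450e-03,3.11295140,.417444538]))[0],np.array([549.36871984,-33.60231369,378.54548768]))
im0=cv2.imread('pics/wrist0.png')
print(fit(im0,c0,[-2,-1,0]),fit(im0,c0,[-2,-1,0,1]))
A=cal('scene');print(fit(cv2.imread('pics/scene0.png'),A,[-2,-1,0,1,2,3]))
E
```

```text
(array([533.71,  43.03,  15.65]), np.float64(-44.91)) (array([534.12,  42.81,  16.  ]), np.float64(-49.18))
(array([533.35,  42.51,  15.64]), np.float64(-26.96)) (array([533.48,  42.51,  15.55]), np.float64(-26.15))
(array([531.92,  43.27,  15.29]), np.float64(-2.51))
```

The fits agree on hub (533.6,42.8) and θ 15.6°. That puts the 75.6° bucket at (556.0,130.0), so the TCP goes to (556,132.7).

Call:
play_rows(gripper=[1,1,1,1,1], dp=[[4,0.05,0],[7,0.05,0],[7,0.05,0],[7,0.05,4],[7,0.05,7]], angular=[[0,0,0],[0,0,0],[0,0,0],[0,0,0],[0,0,0]])

```text
t: 3.92
position: [555.8, 133.6, 206.5]
ee_rot: [0.0, 0.707, -0.707, -0.0]
wrist_force: [0.4, 1.1, -1.2]
grip_width: 0.152
grip_force: 39.3
```

Call:
play_rows(gripper=[1,1,1,1,1], dp=[[0,0,1.5],[0,0,3],[0,0,4.5],[0,0,5.5],[0,0,5.5]], angular=[[0,0,0],[0,0,0],[0,0,0],[0,0,0],[0,0,0]])

```text
t: 4.55
position: [555.5, 132.6, 151.8]
ee_rot: [-0.001, -0.707, 0.707, 0.0]
wrist_force: [0.1, -2.6, -2.3]
grip_width: 0.16
grip_force: 39.2
```

Call:
play_rows(gripper=[1,1,1,1,1], dp=[[0,0,0.3],[0,0,0.6],[0,0,0.8],[0,0,1.0],[0,0,1.0]], angular=[[0,0,0],[0,0,0],[0,0,0],[0,0,0],[0,0,0]])

```text
t: 5.18
position: [556.1, 132.3, 144.2]
ee_rot: [0.0, 0.707, -0.707, 0.001]
wrist_force: [-2.1, -5.2, 5.2]
grip_width: 0.15
grip_force: 39.9
```

Contact reads 5 N up at z 144, which matches the floor. Releasing and rising.

Call:
play_rows(gripper=[0.4,0.2,0.2,0.2,0.2], dp=[[0,0,0],[0,0,0],[0,0,-2],[0,0,-7],[0,0,-13]], angular=[[0,0,0],[0,0,0],[0,0,0],[0,0,0],[0,0,0]])

```text
t: 5.8
position: [555.5, 133.5, 273.5]
ee_rot: [0.001, 0.707, -0.707, -0.001]
wrist_force: [1.8, 1.0, 0.0]
grip_width: 0.398
grip_force: 0.0
```

```bash
python3 - <<'E'
from h import *
c=cal('side');a=r.camera('side')
p=proj(c,[556,130,50]).round().astype(int);print(p)
b=a[p[1]-60:p[1]+90,p[0]-100:p[0]+100];b=cv2.resize(b,None,fx=3,fy=3,interpolation=cv2.INTER_CUBIC);cv2.imwrite('pics/s1.png',b);print(b.shape)
E
```

```text
[320 207]
(450, 600, 3)
```

View pics/s1.png

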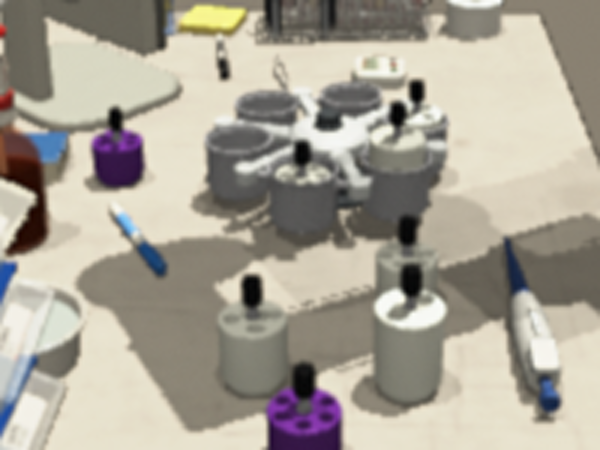

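The six-bore sits properly in its bucket. Next is the near six-bore.

```bash
python3 - <<'E'
from h import *
d=np.load('pics/w3.npz');c=(d['K'],d['R'],d['t']);print(atz(c,(426,235),78))
E
```

```text
[462.71261183 245.59744674  78.        ]
```

Call:
play_rows(gripper=[0,0,0,0,0], dp=[[-4,3.3,0],[-8,6.7,0],[-11.1,9.28,0],[-11.1,9.28,4],[-11.1,9.28,9]], angular=[[0,0,0],[0,0,0],[0,0,0],[0,0,0],[0,0,0]])

```text
t: 6.48
position: [463.3, 245.7, 183.0]
ee_rot: [-0.002, 0.708, -0.707, -0.0]
wrist_force: [0.3, 0.2, -0.1]
grip_width: 0.495
grip_force: 0.0
```

```bash
python3 - <<'E'
from h import *
c=cal('wrist');s=r.read_state();im=r.camera('wrist');print(s['position'],s['qvel'].round(2))
g=im[60:345,200:450].copy()
print('pred',proj(c,[463,244,78]))
# darkest blob of grip near prediction
m=(cv2.cvtColor(im,cv2.COLOR_BGR2GRAY)<35).astype(np.uint8);p=proj(c,[463,244,78]).astype(int)
cv2.imwrite('pics/w4.png',cv2.resize(g,None,fx=2,fy=2))
E
```

```text
[463.286949   245.71622726 182.9502772 ] [-0.01  0.33 -0.7  -0.01  0.99  0.  ]
pred [317.06648331 225.08165811]
```

View pics/w4.png

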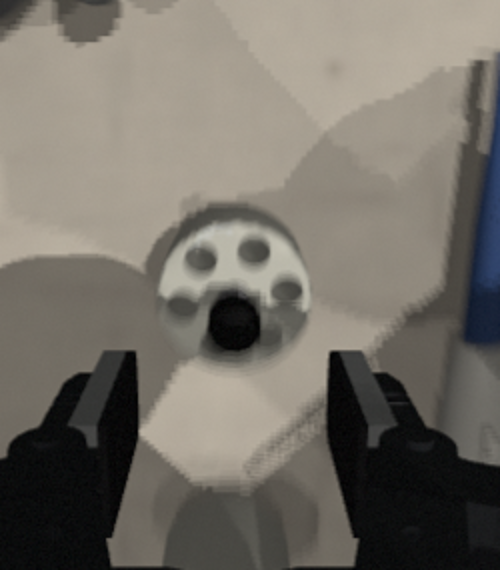

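The grip top is at (317,221.5), about 1.6 mm ahead of the prediction, so I'll correct y to 242.2.

Call:
play_rows(gripper=[0,0,0,1,1], dp=[[0.2,0,3],[0.2,0,5.5],[0.2,0,5.5],[0.2,0,5.5],[0.2,0,5.5]], angular=[[0,0,0],[0,0,0],[0,0,0],[0,0,0],[0,0,0]])

```text
t: 7.15
position: [463.9, 242.7, 129.6]
ee_rot: [-0.001, 0.707, -0.707, 0.0]
wrist_force: [-1.3, -0.3, 2.8]
grip_width: 0.157
grip_force: 38.9
```

Call:
play_rows(gripper=[1,1,1,1,1], dp=[[0,0,0],[0,0,0],[0,0,0],[0,0,-3],[0,0,-7]], angular=[[0,0,0],[0,0,0],[0,0,0],[0,0,0],[0,0,0]])

```text
t: 7.78
position: [462.5, 241.6, 198.0]
ee_rot: [-0.001, -0.707, 0.707, 0.0]
wrist_force: [0.4, -0.2, -0.6]
grip_width: 0.159
grip_force: 39.2
```

Call:
play_rows(gripper=[1,1,1,1,1], dp=[[0,0,-4],[3,-0.5,-8],[9,-1.5,-8],[15,-2.5,-8],[21,-3.5,-8]], angular=[[0,0,0],[0,0,0],[0,0,0],[0,0,0],[0,0,0]])

```text
t: 8.4
position: [498.0, 30.3, 278.2]
ee_rot: [-0.0, 0.707, -0.707, -0.0]
wrist_force: [1.3, 0.8, -0.9]
grip_width: 0.159
grip_force: 39.4
```

Call:
play_rows(gripper=[1,1,1,1,1], dp=[[4,-0.7,0],[7.64,-1.3,0],[7.64,-1.3,0],[7.64,-1.3,0],[7.64,-1.3,0]], angular=[[0,0,0],[0,0,0],[0,0,0],[0,0,0],[0,0,0]])

```text
t: 9.02
position: [511.1, -43.6, 277.9]
ee_rot: [-0.0, 0.708, -0.707, -0.0]
wrist_force: [0.4, -1.0, -0.8]
grip_width: 0.159
grip_force: 39.3
```

```bash
python3 - <<'E'
from h import *
s=r.read_state();im=r.camera('wrist');print(s['position'],s['wrist_force'])
cv2.imwrite('pics/w5raw.png',im)
a=cv2.imread('pics/w3raw.png')[200:340,260:375];b=im[200:340,260:375]
cv2.imwrite('pics/w5.png',cv2.resize(np.hstack([a,b]),None,fx=3.4,fy=3.4,interpolation=cv2.INTER_CUBIC))
E
```

```text
[511.09069074 -43.56402745 277.93706347] [ 0.41381408 -1.04926627 -0.79952995]
```

View pics/w5.png

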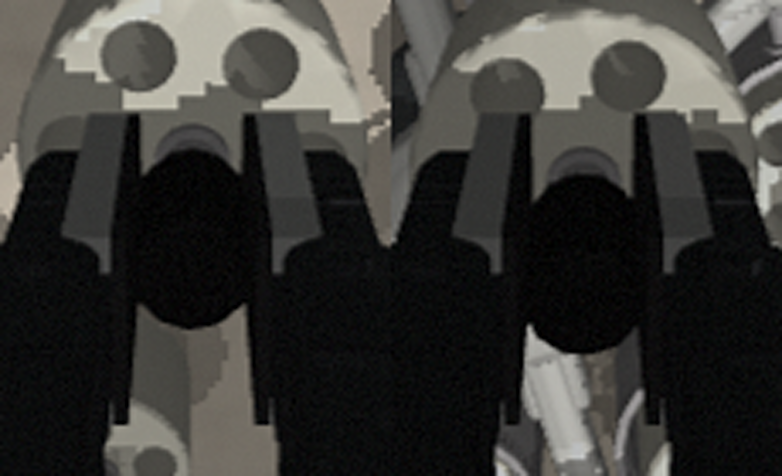

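The held stem sits 7.4 px lower than the first one did, so its offset is about 0 and it's centred over the bucket. Descending.

Call:
play_rows(gripper=[1,1,1,1,1], dp=[[0,0,4],[0,0,8],[0,0,10],[0,0,11.5],[0,0,12.5]], angular=[[0,0,0],[0,0,0],[0,0,0],[0,0,0],[0,0,0]])

```text
t: 9.7
position: [511.2, -44.8, 153.0]
ee_rot: [0.001, 0.708, -0.707, 0.001]
wrist_force: [-0.2, -6.2, 2.8]
grip_width: 0.158
grip_force: 39.8
```

Call:
play_rows(gripper=[1,1,1,1,1], dp=[[0,0,0.3],[0,0,0.6],[0,0,0.8],[0,0,1.0],[0,0,1.0]], angular=[[0,0,0],[0,0,0],[0,0,0],[0,0,0],[0,0,0]])

```text
t: 10.32
position: [511.3, -45.2, 144.1]
ee_rot: [0.001, 0.707, -0.707, 0.001]
wrist_force: [-2.1, -5.2, 6.1]
grip_width: 0.155
grip_force: 40.2
```

Call:
play_rows(gripper=[0.4,0.2,0.2,0.2,0.2], dp=[[0,0,0],[0,0,0],[0,0,-2],[0,0,-7],[0,0,-13]], angular=[[0,0,0],[0,0,0],[0,0,0],[0,0,0],[0,0,0]])

```text
t: 10.95
position: [510.7, -43.9, 273.4]
ee_rot: [0.001, 0.707, -0.707, -0.001]
wrist_force: [1.7, 0.1, -0.2]
grip_width: 0.398
grip_force: 0.0
```

Call:
play_rows(gripper=[0,0,0,0,0], dp=[[-6,-1,0],[-12,-2,0],[-18,-3,0],[-24,-4,0],[-30,-5,0]], angular=[[0,0,0],[0,0,0],[0,0,0],[0,0,0],[0,0,0]])

```text
t: 11.58
position: [561.0, 258.2, 272.9]
ee_rot: [-0.0, 0.707, -0.707, -0.0]
wrist_force: [1.6, -0.8, -0.1]
grip_width: 0.498
grip_force: 0.0
```

Call:
play_rows(gripper=[0,0,0,0,0], dp=[[-5,-1,2],[-10.5,-2.2,4],[-10.5,-2.2,7],[-10.5,-2.2,7],[-10.5,-2.2,7]], angular=[[0,0,0],[0,0,0],[0,0,0],[0,0,0],[0,0,0]])

```text
t: 12.2
position: [583.7, 360.5, 204.5]
ee_rot: [0.001, -0.707, 0.707, -0.0]
wrist_force: [-0.2, -0.0, 0.0]
grip_width: 0.504
grip_force: 0.0
```

```bash
cat > look.py <<'E'
import sys
from h import *
X=[float(v) for v in sys.argv[2:5]]
c=cal('wrist');s=r.read_state();im=r.camera('wrist');print(s['position'],s['grip_width'],s['qvel'].round(2))
cv2.imwrite('pics/%sraw.png'%sys.argv[1],im)
p=proj(c,X);print('pred',p)
g=cv2.cvtColor(im,cv2.COLOR_BGR2GRAY);m=(g<40).astype(np.uint8)
n,l,st,ce=cv2.connectedComponentsWithStats(m)
for i in range(1,n):
    if 150<st[i,4]<8000 and abs(ce[i]-p).max()<70: print(st[i],ce[i].round(1),atz(c,ce[i],X[2]).round(1))
E
python3 look.py w6 583.5 361 92
```

```text
[583.67990326 360.51778943 204.5019725 ] 0.503519449350993 [-0.01 -0.02  0.01  0.    0.    0.  ]
pred [316.58116651 224.58217447]
[305 210  26  34 703] [317.5 226.7] [583.  362.3  92. ]
```

```bash
python3 - <<'E'
from h import *
c=cal('wrist')
for y in(230,231.5,233):print(atz(c,(317.5,y),92).round(1))
im=cv2.imread('pics/w6raw.png')[120:340,200:440];cv2.imwrite('pics/w6.png',cv2.resize(im,None,fx=2.6,fy=2.6,interpolation=cv2.INTER_CUBIC))
E
```

```text
[583.3 364.6  92. ]
[583.3 365.6  92. ]
[583.3 366.5  92. ]
```

View pics/w6.png

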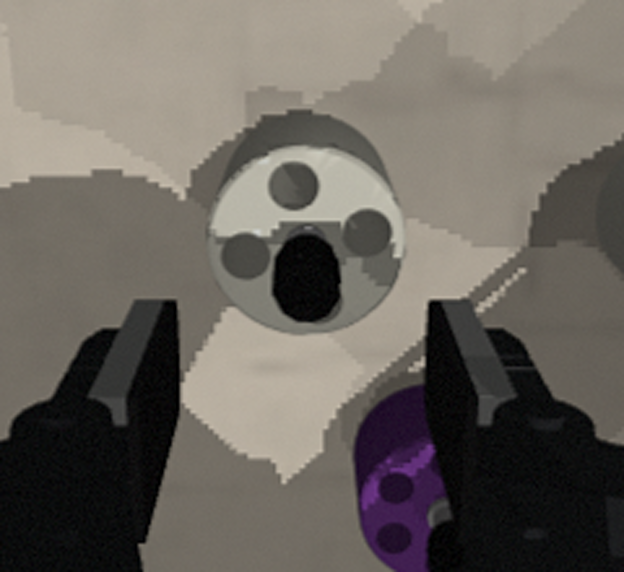

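```bash
python3 - <<'E'
from h import *
c=cal('wrist');print(atz(c,(318.1,211.5),58).round(1))
E
```

```text
[582.8 364.7  58. ]
```

Both estimates agree on about (583,365), so I'll grasp there.

Call:
play_rows(gripper=[0,0,0,1,1], dp=[[-0.44,0,3.5],[-0.44,0,6.1],[-0.44,0,6.1],[-0.44,0,6.1],[-0.44,0,6.1]], angular=[[0,0,0],[0,0,0],[0,0,0],[0,0,0],[0,0,0]])

```text
t: 12.88
position: [584.0, 365.5, 144.5]
ee_rot: [-0.002, 0.707, -0.707, 0.0]
wrist_force: [-1.4, -0.4, 4.4]
grip_width: 0.155
grip_force: 38.9
```

Call:
play_rows(gripper=[1,1,1,1,1], dp=[[0,0,0],[0,0,0],[0,0,-4],[0,0,-10],[0,0,-14.5]], angular=[[0,0,0],[0,0,0],[0,0,0],[0,0,0],[0,0,0]])

```text
t: 13.5
position: [583.4, 365.0, 290.2]
ee_rot: [0.001, -0.707, 0.707, -0.0]
wrist_force: [0.2, 0.8, -1.3]
grip_width: 0.16
grip_force: 39.4
```

Call:
play_rows(gripper=[1,1,1,1,1], dp=[[6,-1,0],[12,-2,0],[18,-3,0],[22.5,-3.7,0],[22.5,-3.7,0]], angular=[[0,0,0],[0,0,0],[0,0,0],[0,0,0],[0,0,0]])

```text
t: 14.12
position: [620.5, 136.7, 287.6]
ee_rot: [0.0, -0.706, 0.709, -0.0]
wrist_force: [-1.0, 0.1, -1.9]
grip_width: 0.152
grip_force: 39.5
```

Call:
play_rows(gripper=[1,1,1], dp=[[0,0,0],[0,0,0],[0,0,0]], angular=[[0,0,0],[0,0,0],[0,0,0]])

```text
t: 14.5
position: [620.1, 141.0, 286.8]
ee_rot: [0.0, 0.708, -0.707, -0.0]
wrist_force: [-0.2, 0.2, -2.4]
grip_width: 0.157
grip_force: 39.5
```

```bash
python3 - <<'E'
from fit import *
c=cal('wrist');s=r.read_state();im=r.camera('wrist');print(s['position'],s['qvel'].round(2))
cv2.imwrite('pics/w7raw.png',im)
print(fit(im,c,[0,-1,1,-2]),fit(im,c,[0,-1]),fit(im,c,[0,1]))
# grip blob vs earlier: bottom dark edge on the centre columns
for n in('w3raw','w5raw','w7raw'):
    g=cv2.cvtColor(cv2.imread(f'pics/{n}.png'),cv2.COLOR_BGR2GRAY)[230:330,312:322].mean(1);print(n,g.astype(int).tolist())
print('pred top',proj(c,[*s['position'][:2],s['position'][2]-52]),proj(c,[*s['position'][:2],s['position'][2]-51+1]))
E
```

```text
[620.0525818  141.04230123 286.7621939 ] [-0. -0.  0.  0.  0. -0.]
(array([533.54,  42.95,  14.67]), np.float64(-43.85)) (array([535.05,  37.75,  18.01]), np.float64(-48.36)) (array([533.52,  42.84,  14.66]), np.float64(-44.02))
w3raw [99, 100, 97, 96, 96, 97, 85, 60, 65, 72, 72, 62, 57, 50, 22, 6, 5, 5, 6, 5, 5, 7, 6, 5, 5, 6, 5, 5, 4, 5, 5, 6, 6, 6, 6, 8, 9, 9, 7, 6, 7, 8, 8, 8, 7, 8, 7, 6, 7, 7, 7, 7, 6, 8, 6, 6, 6, 8, 7, 7, 5, 6, 7, 6, 6, 4, 41, 83, 84, 82, 83, 82, 82, 81, 80, 80, 80, 80, 79, 79, 79, 78, 79, 79, 80, 80, 80, 82, 86, 91, 92, 92, 91, 92, 91, 92, 92, 95, 96, 98]
w5raw [119, 119, 97, 89, 90, 91, 90, 90, 90, 90, 90, 91, 91, 70, 55, 62, 67, 64, 56, 51, 52, 25, 4, 4, 4, 4, 4, 5, 5, 5, 5, 4, 5, 6, 4, 4, 5, 5, 5, 5, 5, 3, 5, 5, 8, 8, 8, 7, 8, 8, 6, 7, 7, 7, 7, 5, 5, 5, 6, 5, 6, 5, 5, 6, 5, 6, 6, 6, 5, 7, 7, 7, 4, 8, 88, 107, 106, 99, 111, 114, 114, 117, 118, 119, 125, 130, 125, 126, 127, 121, 109, 114, 120, 120, 121, 128, 132, 135, 137, 141]
w7raw [136, 110, 103, 80, 63, 72, 77, 72, 64, 61, 36, 12, 5, 6, 6, 7, 6, 7, 6, 7, 7, 6, 7, 5, 5, 7, 6, 5, 6, 8, 8, 8, 12, 11, 9, 9, 8, 8, 8, 8, 7, 8, 8, 7, 9, 7, 9, 7, 8, 8, 8, 7, 8, 8, 9, 7, 8, 7, 7, 6, 7, 6, 78, 113, 116, 114, 114, 114, 115, 116, 116, 116, 117, 116, 116, 116, 117, 116, 116, 116, 116, 116, 116, 116, 116, 117, 117, 117, 117, 117, 118, 117, 117, 117, 117, 117, 116, 117, 115, 115]
pred top [315.81843884 276.71652962] [315.81502688 279.24408915]
```

The grip offset is about 0. Fit: hub (533.5,42.9), θ 14.7°, so bucket 0 is at (620.6,65.7).

Call:
play_rows(gripper=[1,1,1,1,1], dp=[[4,0,0],[7.4,0,0],[7.4,0,0],[7.4,0,3],[7.4,0,6]], angular=[[0,0,0],[0,0,0],[0,0,0],[0,0,0],[0,0,0]])

```text
t: 15.18
position: [620.3, 67.0, 226.4]
ee_rot: [-0.001, 0.707, -0.707, 0.0]
wrist_force: [-0.2, 0.3, -0.9]
grip_width: 0.155
grip_force: 39.5
```

Call:
play_rows(gripper=[1,1,1,1,1], dp=[[0,0,1.5],[0,0,3],[0,0,4.5],[0,0,6],[0,0,6]], angular=[[0,0,0],[0,0,0],[0,0,0],[0,0,0],[0,0,0]])

```text
t: 15.8
position: [619.9, 65.9, 165.6]
ee_rot: [-0.001, -0.707, 0.707, 0.0]
wrist_force: [0.9, 0.5, -1.0]
grip_width: 0.158
grip_force: 39.4
```

Call:
play_rows(gripper=[1,1,1,1,1], dp=[[0,0,0.3],[0,0,0.6],[0,0,0.8],[0,0,1.0],[0,0,1.0]], angular=[[0,0,0],[0,0,0],[0,0,0],[0,0,0],[0,0,0]])

```text
t: 16.42
position: [620.6, 66.0, 158.5]
ee_rot: [-0.001, 0.707, -0.707, 0.001]
wrist_force: [-2.9, -0.0, 4.8]
grip_width: 0.158
grip_force: 40.3
```

Seated: z rose exactly 14 mm over the bench grasp and there's no side load. Releasing and going to two_bore.

Call:
play_rows(gripper=[0.4,0.2,0.2,0.2,0.2], dp=[[0,0,0],[0,0,0],[0,0,-2],[0,0,-7],[0,0,-13]], angular=[[0,0,0],[0,0,0],[0,0,0],[0,0,0],[0,0,0]])

```text
t: 17.05
position: [619.7, 65.9, 287.1]
ee_rot: [0.001, 0.707, -0.707, -0.001]
wrist_force: [1.8, 0.3, -0.2]
grip_width: 0.4
grip_force: 0.0
```

Call:
play_rows(gripper=[0,0,0,0,0], dp=[[-5,2.5,0],[-10,5,0],[-15,7.5,0],[-20,10,0],[-25,12.5,0]], angular=[[0,0,0],[0,0,0],[0,0,0],[0,0,0],[0,0,0]])

```text
t: 17.68
position: [494.2, 317.5, 286.9]
ee_rot: [0.0, -0.707, 0.707, -0.0]
wrist_force: [1.9, 0.4, 0.3]
grip_width: 0.497
grip_force: 0.0
```

Call:
play_rows(gripper=[0,0,0,0,0], dp=[[-5.5,2.8,2],[-5.5,2.8,5],[-5.5,2.8,7],[-5.5,2.8,7],[-5.5,2.8,7]], angular=[[0,0,0],[0,0,0],[0,0,0],[0,0,0],[0,0,0]])

```text
t: 18.3
position: [467.7, 371.2, 218.0]
ee_rot: [0.001, -0.707, 0.707, -0.0]
wrist_force: [-0.2, 0.0, -0.3]
grip_width: 0.5
grip_force: 0.0
```

```bash
python3 look.py w8 467 371 106; python3 - <<'E'
from h import *
im=cv2.imread('pics/w8raw.png')[120:340,200:440];cv2.imwrite('pics/w8.png',cv2.resize(im,None,fx=2.6,fy=2.6,interpolation=cv2.INTER_CUBIC))
E
```

```text
[467.73654874 371.16724847 217.97141748] 0.5002725428715666 [-0.   -0.01  0.01 -0.    0.   -0.  ]
pred [317.49275076 223.86513186]
[305 201  27  33 698] [318.1 217.2] [466.6 367.  106. ]
```

View pics/w8.png

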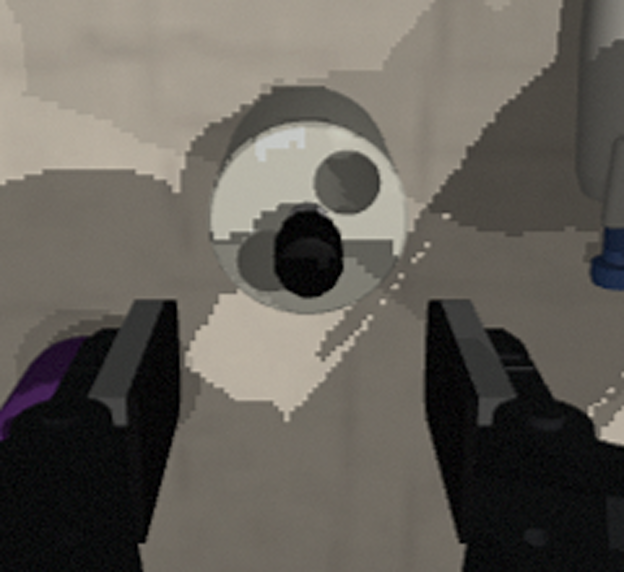

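The two_bore grip blob is 9.5 px above where the four_bore's was at the same stage, which gives (466.7,369.8).

Call:
play_rows(gripper=[0,0,0,1,1], dp=[[0.12,0.05,3.5],[0.12,0.05,6.1],[0.12,0.05,6.1],[0.12,0.05,6.1],[0.12,0.05,6.1]], angular=[[0,0,0],[0,0,0],[0,0,0],[0,0,0],[0,0,0]])

```text
t: 18.98
position: [467.4, 370.5, 158.0]
ee_rot: [-0.002, 0.707, -0.707, -0.0]
wrist_force: [-1.4, -0.9, 2.7]
grip_width: 0.164
grip_force: 38.9
```

Call:
play_rows(gripper=[1,1,1,1,1], dp=[[0,0,0],[0,0,0],[0,0,-4],[0,0,-10],[0,0,-14.5]], angular=[[0,0,0],[0,0,0],[0,0,0],[0,0,0],[0,0,0]])

```text
t: 19.6
position: [466.9, 369.8, 303.9]
ee_rot: [-0.001, 0.707, -0.707, 0.0]
wrist_force: [0.3, 0.5, -1.0]
grip_width: 0.156
grip_force: 39.4
```

Call:
play_rows(gripper=[1,1,1,1,1], dp=[[5.5,-2.3,0],[11,-4.5,0],[16.5,-6.8,0],[22,-9,0],[27.5,-11.3,0]], angular=[[0,0,0],[0,0,0],[0,0,0],[0,0,0],[0,0,0]])

```text
t: 20.23
position: [580.0, 93.1, 301.2]
ee_rot: [-0.0, 0.707, -0.707, -0.0]
wrist_force: [0.9, 0.5, -1.0]
grip_width: 0.156
grip_force: 39.4
```

Call:
play_rows(gripper=[1,1,1,1,1], dp=[[4.08,-1.7,0],[4.08,-1.7,0],[4.08,-1.7,0],[4.08,-1.7,0],[4.08,-1.7,0]], angular=[[0,0,0],[0,0,0],[0,0,0],[0,0,0],[0,0,0]])

```text
t: 20.85
position: [596.4, 55.0, 301.1]
ee_rot: [-0.0, 0.708, -0.707, 0.0]
wrist_force: [-0.5, 0.3, -1.3]
grip_width: 0.157
grip_force: 39.4
```

```bash
python3 - <<'E'
from fit import *
c=cal('wrist');s=r.read_state();im=r.camera('wrist');print(s['position'],s['qvel'].round(2))
cv2.imwrite('pics/w9raw.png',im)
print(fit(im,c,[-1],h0=(533.5,42.9),th0=15),fit(im,c,[-1,-2]),fit(im,c,[-1,-2,0]))
g=cv2.cvtColor(im,cv2.COLOR_BGR2GRAY)[230:330,312:322].mean(1);print(g.astype(int).tolist())
for h,th in(((533.5,42.9),14.7),):
    a=np.radians(th-60);X=[h[0]+90*np.cos(a),h[1]+90*np.sin(a),66];print(X)
    P=np.array([proj(c,[X[0]+29*np.cos(t),X[1]+29*np.sin(t),66]) for t in np.linspace(0,6.3,40)]);cv2.polylines(im,[P.round().astype(int)],True,(0,0,255),1)
cv2.imwrite('pics/w9.png',cv2.resize(im[0:330,120:520],None,fx=1.8,fy=1.8,interpolation=cv2.INTER_CUBIC))
E
```

```text
[596.44045376  55.00858699 301.06539099] [-0.01  0.    0.    0.   -0.    0.  ]
(array([537.87,  46.48,  11.06]), np.float64(-49.82)) (array([533.83,  42.7 ,  14.6 ]), np.float64(-41.39)) (array([534.04,  42.77,  14.47]), np.float64(-34.13))
[101, 104, 96, 69, 69, 76, 78, 67, 62, 51, 18, 5, 6, 7, 8, 5, 9, 6, 7, 6, 8, 7, 7, 6, 7, 7, 6, 8, 6, 7, 5, 11, 13, 9, 8, 8, 9, 9, 10, 10, 10, 9, 8, 8, 10, 7, 8, 7, 9, 9, 7, 9, 9, 8, 9, 8, 9, 7, 7, 7, 6, 5, 109, 118, 116, 115, 115, 115, 115, 117, 116, 116, 116, 115, 115, 115, 114, 114, 115, 115, 116, 115, 116, 116, 115, 114, 114, 113, 113, 113, 112, 112, 112, 112, 112, 112, 112, 113, 113, 113]
[np.float64(596.8055232529454), np.float64(-21.071952648569322), 66]
```

View pics/w9.png

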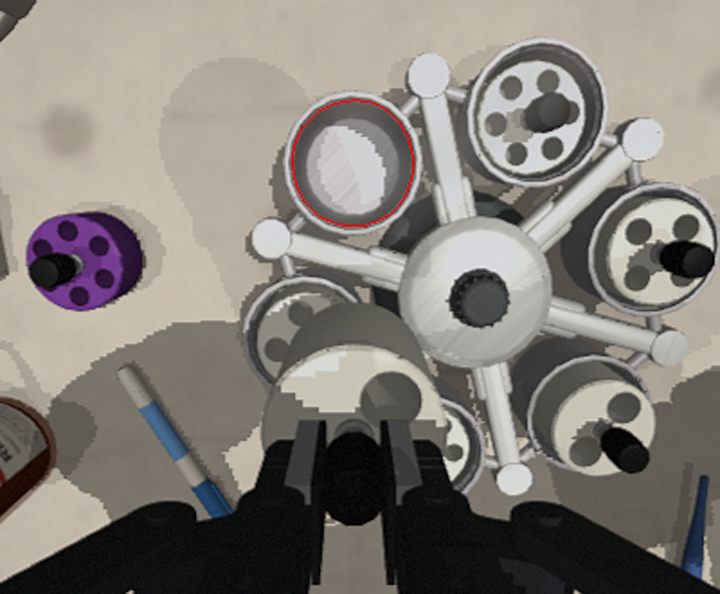

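The red circle lies on the empty bucket's inner rim, and the three placed or seated adapters in view look level. Placing two_bore at (596.8,-21).

Call:
play_rows(gripper=[1,1,1,1,1], dp=[[4,0,0],[7.5,0,0],[7.5,0,0],[7.5,0,3],[7.5,0,6]], angular=[[0,0,0],[0,0,0],[0,0,0],[0,0,0],[0,0,0]])

```text
t: 21.52
position: [596.8, -20.1, 240.5]
ee_rot: [-0.001, 0.707, -0.707, 0.0]
wrist_force: [-0.4, -0.0, -2.0]
grip_width: 0.156
grip_force: 39.5
```

Call:
play_rows(gripper=[1,1,1,1,1], dp=[[0,0,1.5],[0,0,3],[0,0,4.5],[0,0,6],[0,0,6]], angular=[[0,0,0],[0,0,0],[0,0,0],[0,0,0],[0,0,0]])

```text
t: 22.15
position: [596.2, -21.0, 179.5]
ee_rot: [-0.001, -0.707, 0.707, 0.001]
wrist_force: [0.9, 0.8, -0.7]
grip_width: 0.153
grip_force: 39.4
```

Call:
play_rows(gripper=[1,1,1,1,1], dp=[[0,0,0.3],[0,0,0.6],[0,0,0.8],[0,0,1.0],[0,0,1.0]], angular=[[0,0,0],[0,0,0],[0,0,0],[0,0,0],[0,0,0]])

```text
t: 22.78
position: [597.1, -21.1, 172.0]
ee_rot: [-0.0, 0.707, -0.707, 0.001]
wrist_force: [-1.2, 0.1, 2.9]
grip_width: 0.153
grip_force: 40.0
```

Call:
play_rows(gripper=[0.4,0.2,0.2,0.2,0.2], dp=[[0,0,0],[0,0,0],[0,0,-2],[0,0,-7],[0,0,-13]], angular=[[0,0,0],[0,0,0],[0,0,0],[0,0,0],[0,0,0]])

```text
t: 23.4
position: [596.1, -21.0, 301.1]
ee_rot: [-0.001, -0.707, 0.707, 0.001]
wrist_force: [2.0, 0.4, 0.6]
grip_width: 0.402
grip_force: 0.0
```

Call:
play_rows(gripper=[0.2,0.2,0.2,0.2,0.2], dp=[[-2,2,-2],[-6,5,-3],[-6,5,-3],[-6,5,-3],[-6,5,-3]], angular=[[0,0,0],[0,0,0],[0,0,0],[0,0,0],[0,0,0]])

```text
t: 24.02
position: [547.0, 38.4, 330.1]
ee_rot: [-0.001, -0.707, 0.707, 0.0]
wrist_force: [-0.1, 0.5, -0.2]
grip_width: 0.402
grip_force: 0.0
```

```bash
python3 - <<'E'
from h import *
c=cal('wrist');s=r.read_state();im=r.camera('wrist');print(s['t'],s['position'])
h=(533.7,42.8)
for k,H in((0,92),(1,78),(2,106),(3,92),(4,78),(5,106)):
    a=np.radians(14.6+60*k);X=[h[0]+90*np.cos(a),h[1]+90*np.sin(a),14+H]
    cv2.circle(im,tuple(proj(c,X).round().astype(int)),3,(0,0,255),-1)
cv2.imwrite('pics/end.png',im)
E
```

```text
24.025 [546.9775937   38.44407102 330.10618685]
```

View pics/end.png

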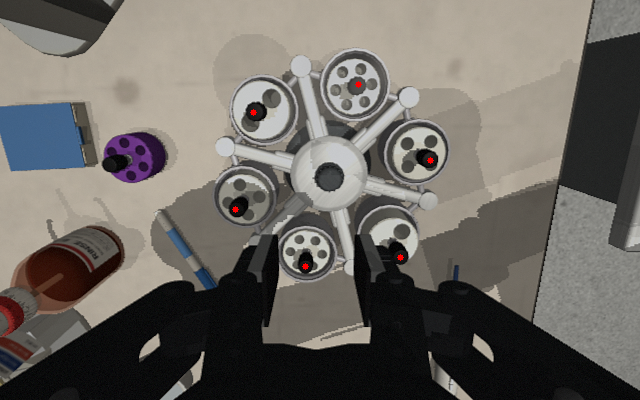

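All six stem tops lie on their predicted seated positions (red dots), like kinds sit opposite each other, and the gripper is clear.

```bash
python3 -c "
from cell import r
print(r.close_job())"
```

```text
the job is handed in; nothing more can be done
None
```

The job is handed in at about 24 s on the robot clock, with no verdict shown: all four adapters are down in their buckets, each kind straight across the hub from its match, and the gripper is clear.

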